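# Check a vent frame for square with a slide rule

## Robot

A 6-joint arm with a two-finger parallel gripper is mounted at the origin on the work surface. World frame = base frame: x ahead of the robot, y to its left, z up, the work surface at z = 0. Lengths are in m, angles in degrees, forces in N, time in s.
With the tool pointing down it reaches from about 0.3 to 0.75 m from the base axis. Payload 8.5 kg.
Tool frame: the origin (TCP) lies between the finger pads; the fingertips stand 25 mm ahead of it and the grasp point (between the pads) lies 6 mm ahead of it; x points along the fingers, y is the direction in which the jaws open and shut, and the axes are right-handed (so a half turn about x gives the same grasp; the last joint's range is limited). The gripper opens to 85 mm and grips with 20 to 120 N. Pads are 22 mm wide; open, the fingers measure 114 mm over their backs; the gripper's body (76 mm by 85 mm) begins 54 mm behind the grasp point. The pads swing forward as they close: fully open they stand 13 mm farther back than shut.
Start: joints at [-76.851, 21.807, 74.336, -0, 83.858, -12.336], TCP at [0.237, -0.496, 0.256] pointing down, gripper open.
Joint ranges: [-178.18, 178.18], [-50.72, 133.34], [12.68, 142.11], [-81.47, 261.47], [9.98, 163.14], [-165.26, 165.26]. Speed limits (degrees/s): [136.94, 136.94, 180, 180, 180, 180].

## Interface

Orientations are given as a 3x3 rotation matrix whose columns are the frame's x, y, z axes.
In Python, from rig import sensors, get_image, workorder gives the robot as it stands.
- The arm moves only by the tool arm_command, never from a script. Its argument "plan" is a list that holds one entry, the list of rows, each a list of 6 numbers: the shift along the tool's x, y, z in units of 25 mm (1.0 is 25 mm), then the turn, a rotation vector about the tool's x, y, z in units of 6 degrees (1.0 is 6 degrees). In form: [[[dx, dy, dz, ax, ay, az], ...]]. A call has 1 to 10 rows; each row is the pose to reach, as a shift and turn from the pose commanded when the call began, along the tool's axes at that moment; what a row does not reach only later rows make up. A row lasts 1/10 s, in which the tool goes at most 50 mm and 8.59 degrees, less where a joint would pass 70% of its speed; a pose out of reach is approached as far as the arm can. A call with a gripper value outside its range is refused whole. "jaw" is the closure, from 0 (fully open) to 1 (shut), set as the call begins (left out, the last holds). The fingers move at their own pace and stop on an object; "newtons" is the grip in N (left out, the last holds). Time passes only in rows, so rows that repeat a pose let the fingers close. It gives the time, the measured TCP pose, the force and the opening at its end, in the units of the state.
- sensors.observe(): the state, without advancing time (a new reading comes with each control period).
- get_image(name): name is "scene" or "top" or "wrist"; returns a dict with "img" (480x640x3 uint8, red, green, blue), "fx", "fy", "cx", "cy" (pixels), "T" (4x4, takes a point from camera to world coordinates). Camera axes: x right, y up, looking along -z (the intrinsics and any distortion apply to the point x, -y, -z); pixel columns grow to the right and rows downward; lengths in m; the calibration is good to about 2 mm. A picture is of the moment at which its call begins. There is no depth.
- workorder.close_job(): hands the job in, once; it reports no verdict.
The state is a dict: "time_s": time; "q": joint angles; "qvel": joint speeds; "joint_efforts": joint torques, N m; "position": TCP position; "tool_rot": TCP orientation; "ft_force": force on the tool from outside, world axes, zero at the start; "wrist_torque": the same for the moment, N m; "grip_width": finger opening in m.
Only numpy, scipy, OpenCV 4.12 (cv2) and the standard library are available. Lean on these libraries where they do the work, as an engineer would, in place of code of your own. Each camera call takes 0.05 s, during which the arm holds its last target. There are 200 camera calls.

## Task

Check the white vent frame for square: gently seat the slide rule from corner to corner inside it, flat on the shelf, snug at both ends and with its tip lightly pressed home, first with its foot in the blue-dotted corner and its tip in the opposite far corner, then with its foot in the yellow-dotted corner and its tip in the corner opposite that. Let go and leave the rule set across this second diagonal, compare the two readings, and only then push the black tally slide fully to the end that has the colour of the corner where the longer diagonal starts (either end if the two agree within 2 mm). Leave the other instruments on the shelf alone.

Things in the scene. Friction and masses are not known exactly. Their poses are not given: they have to be found in the camera images.
- frame: White vent frame fixed on the shelf, inside 180 x 180 mm, rails 22 mm wide, 24 mm high, no floor. Origin on the shelf, midway between near and far rails' inner faces (x = -90, +90 mm) and between the near inner corners; x to the far rail, y left. It is racked: the far rail, with both far corners, is shifted in y by an unreported -12 to +12 mm and the side bars lean to suit. Stiff; over 20 N of push spoils it.
- blue_corner (a point): Near left inner corner of the frame, at the shelf, frame (-90, +90) mm; a blue dot is on the rail beside it. The corner opposite it is the far right one, frame (+90, -90 + shift) mm. Axes as the frame's. A round rule end of 5 mm radius seats in a corner with its axis about 5 mm from both faces.
- yellow_corner (a point): Near right inner corner of the frame, at the shelf, frame (-90, -90) mm; a yellow dot is on the rail beside it. The corner opposite it is the far left one, frame (+90, +90 + shift) mm. Axes as the frame's.
- rule: The slide rule: loose steel stock 190 mm long, 22 wide, 10 high, about 0.3 kg, with a brass tongue (about 0.1 kg) running on top of it. Origin: underside of the stock; x along the rule towards the tip, z up. The foot is a round upright end of 5 mm radius, axis at x = -100 mm, 0 to 10 mm high.
- tongue (a joint): Extension of the tongue, m, 0 (in) to 0.060: the rule's reading. Foot axis to tip axis is 200 mm plus this. About 0.6 N of friction, stays where left. The stock drags on the shelf with about 2 N or more, so it stays put while the tongue is drawn straight out, but creeps if the rule is swung sideways; the tongue, pushed fully in, pushes the stock back.
- tab (a point): Centre of the top of the red tab on the tongue, the rule's grip: 26 mm along the rule, 12 mm across, 17 to 60.5 mm above the rule's underside. The tip (round, 5 mm radius, 2 to 17.5 mm high) has its axis 90 mm ahead (+x), the foot's axis lies 110 mm + extension behind. Axes as the rule's. With the tongue in, the rule balances near the tab and can be carried by it.
- tally (a joint): Position of the black tally slide on its track, m: 0 at the yellow end, 0.120 at the blue end. About 1.5 N of friction, stays where it is left.
- tally_top (a point): Centre of the top of the tally slide's grip, a black block 28 mm along x, 20 mm along y (the way it slides), its top 54 mm above the shelf, on a fixed aluminium track 40 x 190 x 14 mm. y points to the blue end of the track, -y to the yellow end.
Things that resemble listed ones, but are neither listed nor needed, are in the scene too. What is meant by the part that bears tally is not green, and is the larger of those in its own colour.

How it is judged (in metres and radians):
On the way, in this order (a step that is already met when the one before it is completed fails the run):
1. the rule lies flat with its foot in the blue corner and its tip pressed home in the corner opposite, tally still in the middle (horizontal distance between rule_c0 and frame_c0 below 0.0155 m and horizontal distance between tongue_c0 and far_rail_c1 below 0.0155 m and height (world z) of rule below 0.006 m and contact force between tongue_c0 and frame above 0.5 N and value of joint tally between 0.03 and 0.09 m), for 0.2 s.
2. the same from the yellow corner to the corner opposite, tally still in the middle (horizontal distance between rule_c0 and frame_c1 below 0.0155 m and horizontal distance between tongue_c0 and far_rail_c0 below 0.0155 m and height (world z) of rule below 0.006 m and contact force between tongue_c0 and frame above 0.5 N and value of joint tally between 0.03 and 0.09 m), for 0.2 s.
At the end, for the whole second after the job is handed in: The rule lies flat, released and at rest, foot in the yellow corner and tip in the far corner opposite, seated to about 4 mm; the tally is within 10 mm of the end coloured like the longer diagonal's near corner (either end if the rail shift is under 2 mm) (horizontal distance between rule_c0 and frame_c1 below 0.017 m and horizontal distance between tongue_c0 and far_rail_c0 below 0.017 m and height (world z) of rule below 0.006 m and linear speed of rule below 0.01 m/s and ((y of far_rail_c2 in the frame of frame above -0.002 m and value of joint tally below 0.01 m) or (y of far_rail_c2 in the frame of frame below 0.002 m and value of joint tally above 0.11 m))); the robot touches nothing.
It fails at once if the rule is pressed on the frame with over 20 N (contact force between rule and frame above 20 N).
It fails at once if a bystander (tubes, dome, weight, thermometer or jar) is moved by over 20 mm (distance of any of tubes_c0, dome_c0, weight_c0, thermometer_c0, jar_c0 from where it was at the start of the episode above 0.02 m).
It also fails if it takes over 72 s, if anything falls off the work surface, if the arm or the gripper's body presses on something with over 40 N, if the wrist force passes 120 N, or if a joint passes its speed limit or range.

## Working session

There is one attempt and no reset: what is moved stays moved. The work goes in short steps, Python scripts to look and compute and a tool call to move; the robot and the scene stay as the last step left them, time stands still between calls to the robot, and variables do not carry over. Pictures are saved under pics/ and viewed, about 8 in all and at most 12, crops included, and the job is handed in when it is done.

Besides the shell and the picture viewer there is one more tool, called after "Request:" as name(argument=value, ...) on one line, values as JSON. arm_command: Moves the arm, as the interface text tells. Its arguments: {"type":"object","properties":{"plan":{"type":"array","items":{"type":"array","items":{"type":"array","items":{"type":"number"}}}},"jaw":{"type":"number"},"newtons":{"type":"number"}},"required":["plan"]}

```bash
ls; mkdir -p pics; cat > h.py <<'E'
import numpy as np, cv2
from rig import sensors, get_image, workorder
def grab(name,fn):
    d=get_image(name); cv2.imwrite('pics/'+fn+'.png',d['img'][:,:,::-1]); np.savez('pics/'+fn+'.npz',**d); return d
def load(fn): return dict(np.load('pics/'+fn+'.npz'))
def ray(d,u,v):
    r=np.array([(u-d['cx'])/d['fx'],-(v-d['cy'])/d['fy'],-1.]); T=d['T']; return T[:3,3],T[:3,:3]@r
def onz(d,u,v,z):
    o,r=ray(d,u,v); return o+r*(z-o[2])/r[2]
def proj(d,p):
    T=d['T']; c=T[:3,:3].T@(np.array(p)-T[:3,3]); return d['cx']+d['fx']*c[0]/-c[2], d['cy']-d['fy']*c[1]/-c[2]
E
python3 - <<'E'
from h import *
a=grab('top','top0');b=grab('scene','scene0')
for d in(a,b): print({k:(v.round(3).tolist() if hasattr(v,'round') else v) for k,v in d.items() if k!='img'})
s=sensors.observe();print(s['position'],s['tool_rot'],s['ft_force'])
E
```

```text
pics
{'fx': 582.3635011259344, 'fy': 582.3635011259344, 'cx': 319.76204691626145, 'cy': 239.64230369831847, 'T': [[0.003, 0.985, -0.171, 0.156], [-1.0, 0.002, -0.002, -0.021], [-0.002, 0.171, 0.985, 1.452], [0.0, 0.0, 0.0, 1.0]]}
{'fx': 558.2473044476907, 'fy': 558.2473044476907, 'cx': 314.93041882153597, 'cy': 240.80128087436844, 'T': [[-0.7, -0.45, 0.554, 1.026], [0.714, -0.453, 0.534, 0.642], [0.011, 0.769, 0.639, 0.837], [0.0, 0.0, 0.0, 1.0]]}
[ 0.23659728 -0.49626309  0.25578541] [[-2.75329103e-04  4.30272458e-01 -9.02699029e-01]
 [ 1.23893784e-03 -9.02698223e-01 -4.30272452e-01]
 [-9.99999195e-01 -1.23685451e-03 -2.84541738e-04]] [ 0.13494281  0.48863715 -0.57843837]
```

View pics/top0.png

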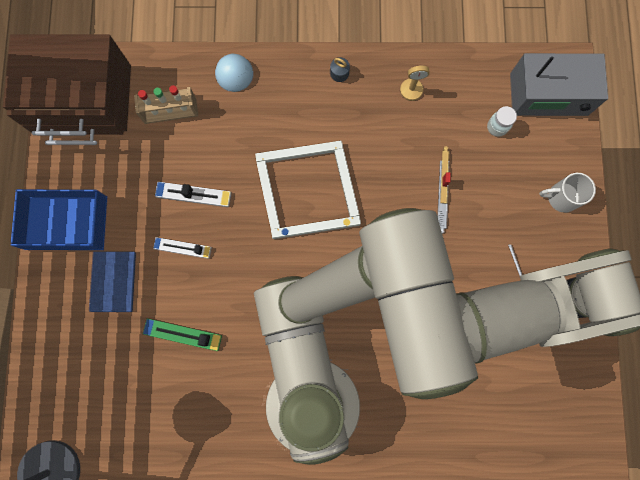

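View pics/scene0.png

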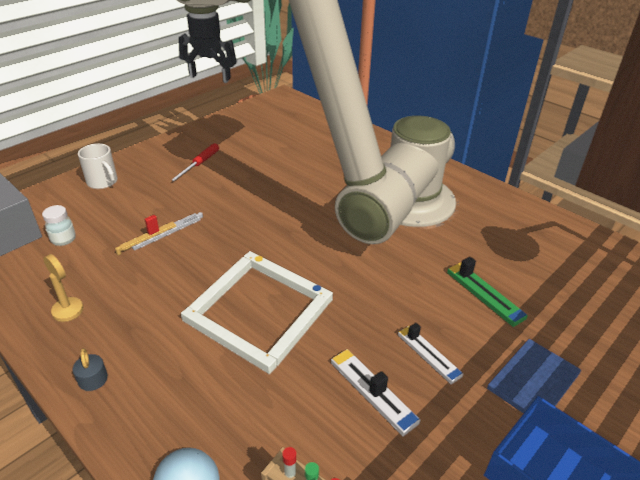

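The top view shows three tracks. They are a large white one at (193,194), a small white one at (183,247) and a green one at (184,335). The target is the larger white one. Its blue end is at (160,190) and its yellow end at (226,199), with the slide at (187,190). The frame is around (308,190), with blue dot (285,232) and yellow dot (347,222). The rule has its red tab at (447,179), tip (446,150) and foot (443,230).

```bash
cat > m.py <<'E'
from h import *
d=load('top0');I=d['img'];hsv=cv2.cvtColor(I,cv2.COLOR_RGB2HSV)
def sub(m,r):
    o=np.zeros_like(m);x0,y0,x1,y1=r;o[y0:y1,x0:x1]=m[y0:y1,x0:x1];return o
def cen(m): v,u=np.nonzero(m);return u.mean(),v.mean(),len(u)
white=cv2.inRange(hsv,(0,0,120),(180,50,255))
f=sub(white,(245,130,362,245)); f=cv2.morphologyEx(f,cv2.MORPH_CLOSE,np.ones((3,3)))
cs,h=cv2.findContours(f,cv2.RETR_CCOMP,cv2.CHAIN_APPROX_NONE)
for c,hh in zip(cs,h[0]):
    if cv2.contourArea(c)<2000: continue
    q=cv2.approxPolyDP(c,8,True)[:,0]; print('hole' if hh[3]>=0 else 'outer',cv2.contourArea(c),q.tolist())
    for p in q: print('  z24',onz(d,*p,.024).round(4),' z0',onz(d,*p,0).round(4))
yel=cv2.inRange(hsv,(18,110,130),(32,255,255));blu=cv2.inRange(hsv,(105,120,60),(130,255,255));red=cv2.inRange(hsv,(0,170,90),(6,255,255))
for n,m,r,z in(('bluedot',blu,(275,222,295,242),.024),('yeldot',yel,(338,215,356,230),.024),('trkblue',blu,(150,178,172,205),.014),('trkyel',yel,(215,185,240,212),.014),('tab',red,(435,165,460,195),.0605),('brass',yel,(430,140,460,240),.014)):
    c=cen(sub(m,r)); print(n,np.round(c,1),onz(d,c[0],c[1],z).round(4))
# rule axis from bright/brass pixels
crop=I[135:245,420:475]; cv2.imwrite('pics/c1.png',cv2.resize(np.hstack([crop[:,:,::-1],I[165:275,145:245][:,:,::-1]]),None,fx=5,fy=5,interpolation=cv2.INTER_CUBIC))
E
python3 m.py
```

```text
outer 7507.5 [[341, 141], [255, 154], [272, 237], [360, 223]]
  z24 [ 0.6604 -0.0716  0.024 ]  z0 [ 0.6689 -0.0724  0.    ]
  z24 [0.6252 0.1482 0.024 ]  z0 [0.6331 0.1511 0.    ]
  z24 [0.41   0.1012 0.024 ]  z0 [0.4143 0.1033 0.    ]
  z24 [ 0.4461 -0.1183  0.024 ]  z0 [ 0.4509 -0.12    0.    ]
hole 4915.0 [[333, 150], [349, 216], [280, 228], [265, 161]]
  z24 [ 0.6363 -0.051   0.024 ]  z0 [ 0.6444 -0.0515  0.    ]
  z24 [ 0.4639 -0.0909  0.024 ]  z0 [ 0.4691 -0.0921  0.    ]
  z24 [0.4329 0.0816 0.024 ]  z0 [0.4375 0.0833 0.    ]
  z24 [0.6067 0.1223 0.024 ]  z0 [0.6143 0.1247 0.    ]
bluedot [284.8 231.6  28. ] [0.4238 0.0694 0.024 ]
yeldot [346.6 221.5  33. ] [ 0.4499 -0.0849  0.024 ]
trkblue [159.6 189.1  80. ] [0.5349 0.3902 0.014 ]
trkyel [224.8 197.6  83. ] [0.513  0.2235 0.014 ]
tab [446.2 178.1  66. ] [ 0.5522 -0.3298  0.0605]
brass [444.3 173.2 254. ] [ 0.5784 -0.3355  0.014 ]
```

View pics/c1.png

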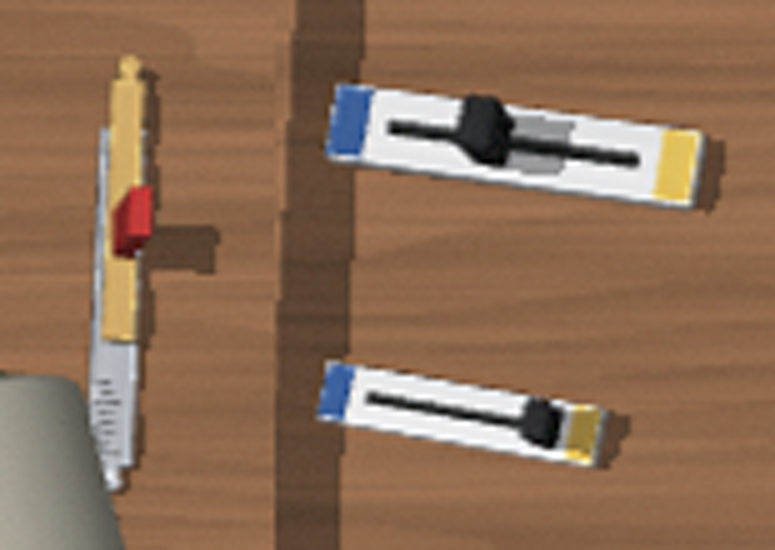

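The crop confirms the target: the upper white track is clearly larger than the lower one, and its slide is mid-track. The rule's tip is at about (446,147), its foot at (443,232) and the tab top at (449,176). Next I'll plan the approach.

```bash
cat >> h.py <<'E'
from scipy.spatial.transform import Rotation as R
def go(p,ruleyaw):
    "tool row for TCP p, tool down, tool y at ruleyaw-90deg (deg)"
    s=sensors.observe();P=np.array(s['position']);M=np.array(s['tool_rot'])
    a=np.radians(ruleyaw-90);x=np.array([0,0,-1.]);y=np.array([np.cos(a),np.sin(a),0]);W=np.c_[x,y,np.cross(x,y)]
    rv=R.from_matrix(M.T@W).as_rotvec(degrees=True)
    row=np.r_[M.T@(np.array(p)-P)/.025,rv/6]
    n=max(np.linalg.norm(p-P)/.05,np.linalg.norm(rv)/8.59)
    print('row',row.round(3).tolist(),'rows>=%.1f'%n)
E
python3 - <<'E'
from h import *
d=load('top0')
t=onz(d,446.2,147.4,.0175);f=onz(d,442.8,232,.01);tab=onz(d,449,176.4,.0605)
v=t-f;yaw=np.degrees(np.arctan2(v[1],v[0]));print(t,f,tab,np.hypot(*v[:2]),yaw)
print('tab from tip',np.hypot(*(t-tab)[:2]))
go([tab[0]-.03,tab[1],.25],yaw)
E
```

```text
[ 0.64608498 -0.3420761   0.0175    ] [ 0.42628521 -0.32754859  0.01      ] [ 0.5566128  -0.33679906  0.0605    ] 0.22027933917987094 -3.781423965467252
tab from tip 0.08962767028469901
row [0.236, -0.766, -13.216, 4.878, 0.0, 0.012] rows>=6.6
```

Request:
arm_command(plan=[[[0.24,-0.77,-13.2,4.88,0,0],[0.24,-0.77,-13.2,4.88,0,0],[0.24,-0.77,-13.2,4.88,0,0],[0.24,-0.77,-13.2,4.88,0,0],[0.24,-0.77,-13.2,4.88,0,0],[0.24,-0.77,-13.2,4.88,0,0],[0.24,-0.77,-13.2,4.88,0,0],[0.24,-0.77,-13.2,4.88,0,0],[0.24,-0.77,-13.2,4.88,0,0]]], jaw=0.2)

```text
time_s: 1.0
position: [0.5266, -0.3365, 0.2496]
tool_rot: [[-0.001, -0.065, -0.998], [0.001, -0.998, 0.065], [-1.0, -0.001, 0.001]]
ft_force: [-0.5, -0.3, -0.6]
grip_width: 0.0681
```

```bash
python3 - <<'E'
from h import *
d=grab('wrist','w1');print(d['T'].round(3).tolist(),d['fx'])
s=sensors.observe();print(s['time_s'],s['position'],s['q'],s['grip_width'])
E
```

```text
[[-0.065, 0.951, 0.302, 0.603], [-0.998, -0.062, -0.022, -0.34], [-0.002, -0.303, 0.953, 0.367], [0.0, 0.0, 0.0, 1.0]] 399.11182372843706
1.05 [ 0.52588963 -0.3371963   0.24989029] [-4.35019835e+01  2.97406053e+01  6.20750711e+01 -1.81911413e-02
  8.82406104e+01  5.02850447e+01] 0.06844944026312218
```

View pics/w1.png

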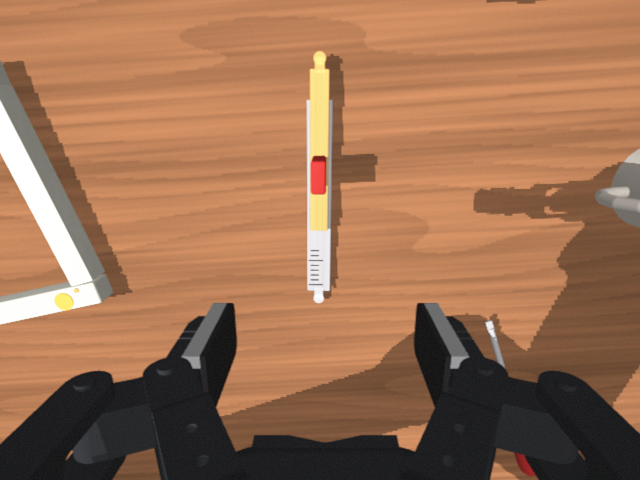

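The wrist view shows the rule straight down the image. The tip is at (319,57), the foot at (319,297) and the tab top at about (319,178), with open space around it.

```bash
python3 - <<'E'
from h import *
d=load('w1');h=cv2.cvtColor(d['img'],cv2.COLOR_RGB2HSV)
m=cv2.inRange(h,(0,170,170),(8,255,255));m[:100]=0;m[230:]=0;v,u=np.nonzero(m);print(u.min(),u.max(),v.min(),v.max(),u.mean(),v.mean())
tab=onz(d,u.mean(),v.mean(),.0605)
t=onz(d,319.5,57,.0175);f=onz(d,319,297,.01);w=t-f
yaw=np.degrees(np.arctan2(w[1],w[0]));print(tab,t,f,np.hypot(*w[:2]),yaw)
a=onz(d,319.5,v.min(),.0605);b=onz(d,319.5,v.max(),.0605);print('tab len',np.hypot(*(a-b)[:2]))
go([tab[0],tab[1],.055],yaw)
E
```

```text
311 325 161 193 317.58991228070175 176.93201754385964
[ 0.5553128  -0.33026738  0.0605    ] [ 0.64453524 -0.33728     0.0175    ] [ 0.42963359 -0.32172048  0.01      ] 0.21546418808959336 -4.141159108121719
tab len 0.02455965262982979
row [7.795, -0.351, -1.164, 0.059, 0.009, 0.004] rows>=3.9
```

Request:
arm_command(plan=[[[3.0,-0.35,-1.16,0.06,0,0],[5.0,-0.35,-1.16,0.06,0,0],[6.8,-0.35,-1.16,0.06,0,0],[7.8,-0.35,-1.16,0.06,0,0],[7.8,-0.35,-1.16,0.06,0,0]]])

```text
time_s: 1.55
position: [0.5522, -0.3292, 0.0492]
tool_rot: [[-0.01, -0.074, -0.997], [0.008, -0.997, 0.074], [-1.0, -0.008, 0.01]]
ft_force: [-0.9, 0.5, 0.5]
grip_width: 0.0685
```

Request:
arm_command(plan=[[[0,0,0,0,0,0],[0,0,0,0,0,0],[0,0,0,0,0,0],[0,0,0,0,0,0],[0,0,0,0,0,0],[0,0,0,0,0,0]]], jaw=1, newtons=40)

```text
time_s: 2.15
position: [0.5564, -0.3309, 0.0574]
tool_rot: [[0.003, -0.072, -0.997], [-0.002, -0.997, 0.072], [-1.0, 0.002, -0.003]]
ft_force: [-0.8, 0.5, 6.9]
grip_width: 0.0113
```

Request:
arm_command(plan=[[[0,0,0.2,0,0,0],[0,0,0.4,0,0,0],[0,0,0.6,0,0,0],[0,0,0.8,0,0,0],[0,0,1.0,0,0,0],[0,0,1.2,0,0,0],[0,0,1.2,0,0,0]]])

```text
time_s: 2.85
position: [0.5267, -0.3289, 0.0574]
tool_rot: [[0.004, -0.073, -0.997], [-0.003, -0.997, 0.073], [-1.0, 0.003, -0.004]]
ft_force: [1.1, -1.6, 6.9]
grip_width: 0.0115
```

```bash
python3 - <<'E'
from h import *
d=grab('wrist','w2')
s=sensors.observe();print(s['position'],s['ft_force'],s['wrist_torque'])
E
```

```text
[ 0.5267301  -0.32884616  0.05742873] [ 0.46717292 -1.30840222  7.40597774] [ 0.02681398 -0.06490579 -0.08192137]
```

View pics/w2.png

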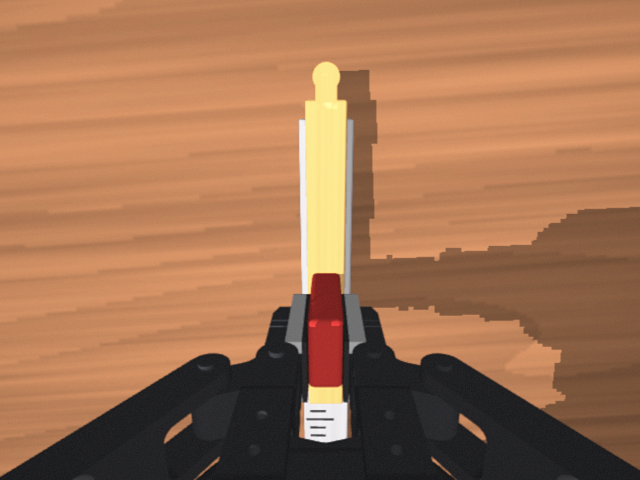

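```bash
python3 - <<'E'
from h import *
d=load('w2')
t=onz(d,326,75,.0175);e=onz(d,302,121,.01);e2=onz(d,350,121,.01);tab=onz(d,326,354,.0605)
print(t,e,e2,tab);m=(e+e2)/2
print('tip-end',np.hypot(*(t-m)[:2]),'tip-tab',np.hypot(*(t-tab)[:2]),'tip-tcp',np.hypot(*(t[:2]-sensors.observe()['position'][:2])))
E
```

```text
[ 0.61551977 -0.33385835  0.0175    ] [ 0.59998286 -0.32322184  0.01      ] [ 0.59858618 -0.34218032  0.01      ] [ 0.5266328  -0.32723267  0.0605    ]
tip-end 0.01627643693481144 tip-tab 0.08913356719901414 tip-tcp 0.08893102178175759
```

Request:
arm_command(plan=[[[-0.2,0,0,0,0,0],[-0.6,0,0,0,0,0],[-1.2,0,0,0,0,0],[-2.0,0,0,0,0,0],[-3.0,0,0,0,0,0],[-4.0,0,0,0,0,0],[-4.0,0,0,0,0,0]]], newtons=60)

```text
time_s: 3.6
position: [0.5267, -0.3288, 0.159]
tool_rot: [[0.005, -0.072, -0.997], [-0.004, -0.997, 0.072], [-1.0, 0.004, -0.005]]
ft_force: [1.4, 0.0, -3.4]
grip_width: 0.011
```

```bash
python3 - <<'E'
from h import *
s=sensors.observe();print(s['position'],s['ft_force'],s['wrist_torque'])
go([.539,.012,.155],-33.1)
E
```

```text
[ 0.52671779 -0.32884377  0.15899221] [ 1.39792138e+00  8.62176638e-04 -3.44424659e+00] [-0.04592226 -0.0587795  -0.01181482]
row [0.102, -13.634, 0.496, 4.826, -0.057, -0.025] rows>=6.8
```

Request:
arm_command(plan=[[[0,-1,0.05,0.4,0,0],[0,-2.5,0.1,0.9,0,0],[0,-4.2,0.15,1.5,0,0],[0,-6,0.2,2.1,0,0],[0.05,-7.8,0.3,2.75,0,0],[0.1,-9.6,0.35,3.4,0,0],[0.1,-11.3,0.4,4.0,0,0],[0.1,-12.6,0.45,4.5,0,0],[0.1,-13.4,0.5,4.75,-0.05,0],[0.1,-13.63,0.5,4.83,-0.05,0]]])

```text
time_s: 4.6
position: [0.5372, 0.0148, 0.1517]
tool_rot: [[-0.007, -0.545, -0.838], [0.002, -0.838, 0.545], [-1.0, 0.002, 0.007]]
ft_force: [-0.2, -0.0, -4.4]
grip_width: 0.0108
```

Request:
arm_command(plan=[[[0,0,0,0,0,0],[0,0,0,0,0,0]]])

```text
time_s: 4.8
position: [0.5379, 0.0118, 0.1524]
tool_rot: [[-0.006, -0.547, -0.837], [0.001, -0.837, 0.547], [-1.0, 0.002, 0.005]]
ft_force: [-0.1, -0.3, -4.7]
grip_width: 0.0114
```

```bash
python3 - <<'E'
from h import *
d=grab('wrist','w3');s=sensors.observe();print(s['time_s'],s['position'],s['ft_force'],s['wrist_torque'])
for p in((.4303,.0833,.024),(.6389,-.0527,.024),(.4621,-.0936,.024),(.6085,.125,.024)): print(proj(d,p))
E
```

```text
4.85 [0.5380223  0.01162742 0.15248968] [-0.00969958 -0.53823739 -4.48681317] [-0.00910516 -0.07164445  0.04485784]
(np.float64(325.20372781163593), np.float64(399.7922342889249))
(np.float64(324.6076134229648), np.float64(25.30096078474324))
(np.float64(527.1321687663392), np.float64(241.84358712300516))
(np.float64(119.66543454583095), np.float64(237.75307760704501))
```

View pics/w3.png

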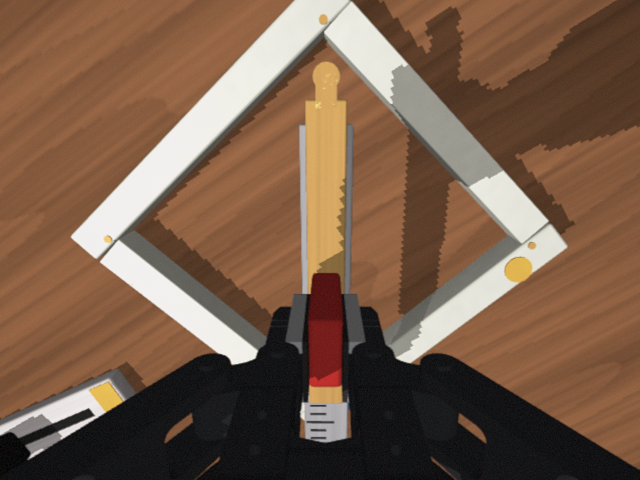

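The wrist view shows the frame's inner top corners: far right (326,39), far left (120,238) and yellow (521,243). The rule lies on the diagonal inside them. I'll unproject these and refine.

```bash
python3 - <<'E'
from h import *
d=load('w3')
P={n:onz(d,*uv,.024)[:2] for n,uv in(('FR',(326,39)),('FL',(120,238)),('Y',(521,243)))}
# right-bar inner edge & others from edge pixels
for k,v in P.items(): print(k,v.round(4))
fy=P['FL']-P['FR'];L=np.hypot(*fy);y=fy/L;x=np.array([y[1],-y[0]]);print('far len',L,'yaw',np.degrees(np.arctan2(x[1],x[0])))
r=P['FR']-P['Y'];print('right bar in frame x,y',r@x,r@y)
B=P['Y']+.18*y;print('blue pred',B,'diagB',np.hypot(*(P['FR']-B)),np.degrees(np.arctan2(*(P['FR']-B)[::-1])),'diagY',np.hypot(*(P['FL']-P['Y'])),np.degrees(np.arctan2(*(P['FL']-P['Y'])[::-1])))
E
```

```text
FR [ 0.6328 -0.0496]
FL [0.6083 0.1249]
Y [ 0.4635 -0.0899]
far len 0.17625936699811348 yaw 7.994838659408942
right bar in frame x,y 0.17318820844298255 0.01640500224266273
blue pred [0.43851307 0.08830432] diagB 0.2382382816318846 -35.373542284034215 diagY 0.2590631481292469 56.04210285671302
```

Request:
arm_command(plan=[[[0.5,-0.09,0.03,0.12,0,0],[1.3,-0.09,0.03,0.12,0,0],[2.1,-0.09,0.03,0.12,0,0],[2.8,-0.09,0.03,0.12,0,0],[3.3,-0.09,0.03,0.12,0,0],[3.6,-0.09,0.03,0.12,0,0],[3.7,-0.09,0.03,0.12,0,0],[3.8,-0.09,0.03,0.12,0,0],[3.8,-0.09,0.03,0.12,0,0]]])

```text
time_s: 5.75
position: [0.5385, 0.0148, 0.0582]
tool_rot: [[-0.004, -0.557, -0.83], [0.001, -0.83, 0.557], [-1.0, 0.001, 0.004]]
ft_force: [0.2, 1.4, -3.9]
grip_width: 0.011
```

Request:
arm_command(plan=[[[0.04,0,0,0,0,0],[0.08,0,0,0,0,0],[0.08,0,0,0,0,0]]])

```text
time_s: 6.05
position: [0.5392, 0.0145, 0.0575]
tool_rot: [[-0.001, -0.557, -0.831], [0.0, -0.831, 0.557], [-1.0, 0.001, 0.001]]
ft_force: [-1.9, -1.9, 6.7]
grip_width: 0.0111
```

Request:
arm_command(plan=[[[0,0,0.1,0,0,0],[0,0,0.2,0,0,0],[0,0,0.3,0,0,0],[0,0,0.36,0,0,0],[0,0,0.36,0,0,0]]])

```text
time_s: 6.55
position: [0.5325, 0.0197, 0.0574]
tool_rot: [[0.001, -0.557, -0.83], [0.0, -0.83, 0.557], [-1.0, -0.001, -0.0]]
ft_force: [3.0, -2.3, 7.1]
grip_width: 0.0105
```

Request:
arm_command(plan=[[[-0.04,0,0.04,0,0,0],[-0.04,0,0.08,0,0,0],[-0.04,0,0.12,0,0,0],[-0.04,0,0.12,0,0,0]]])

```text
time_s: 6.95
position: [0.5312, 0.0205, 0.058]
tool_rot: [[0.003, -0.557, -0.831], [-0.001, -0.831, 0.557], [-1.0, -0.001, -0.003]]
ft_force: [10.5, -7.3, -1.9]
grip_width: 0.0111
```

Request:
arm_command(plan=[[[0,0,0.04,0,0,0],[0,0,0.08,0,0,0],[0,0,0.08,0,0,0]]])

```text
time_s: 7.25
position: [0.531, 0.0209, 0.0586]
tool_rot: [[0.007, -0.557, -0.831], [-0.003, -0.831, 0.557], [-1.0, -0.002, -0.007]]
ft_force: [12.7, -11.2, -0.7]
grip_width: 0.0111
```

Foot contact is firm at the expected spot. Now I'll draw the tongue out.

Request:
arm_command(plan=[[[0.02,0,-0.1,0,0,0],[0.04,0,-0.25,0,0,0],[0.04,0,-0.4,0,0,0],[0.04,0,-0.55,0,0,0],[0.04,0,-0.7,0,0,0],[0.04,0,-0.85,0,0,0],[0.04,0,-1.0,0,0,0],[0.04,0,-1.1,0,0,0],[0.04,0,-1.1,0,0,0]]])

```text
time_s: 8.15
position: [0.5506, 0.0074, 0.0574]
tool_rot: [[-0.001, -0.557, -0.831], [0.001, -0.831, 0.557], [-1.0, -0.0, 0.002]]
ft_force: [0.8, -0.5, 11.7]
grip_width: 0.011
```

```bash
python3 - <<'E'
from h import *
d=grab('wrist','w4');s=sensors.observe();print(s['time_s'],s['position'],s['ft_force'],s['wrist_torque'])
E
```

```text
8.2 [0.55048343 0.00742973 0.05737849] [-0.18695941 -0.6378797  12.03003322] [-0.19182646 -0.27876354  0.04523954]
```

View pics/w4.png

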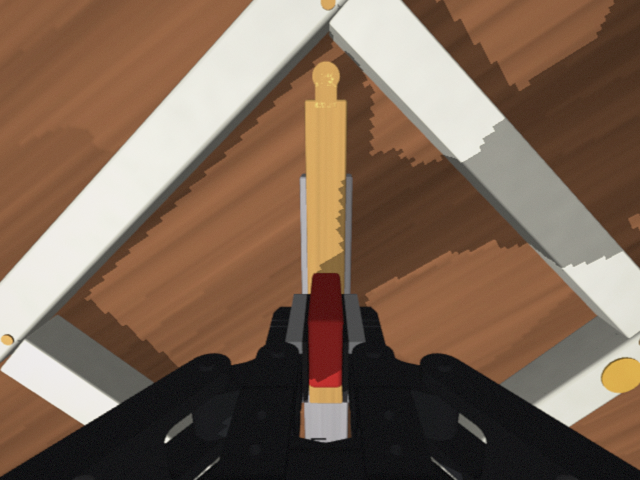

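The picture shows the tip at (326,75) and the far-right corner at (333,29), slightly right of the rule's line. The stock end has stayed back at row 178, so the tongue is drawing out. I'll correct by about 0.7° and continue gently.

Request:
arm_command(plan=[[[-0.03,0.03,-0.06,0.06,0,0],[-0.04,0.06,-0.12,0.12,0,0],[-0.04,0.06,-0.18,0.12,0,0],[-0.04,0.06,-0.24,0.12,0,0],[-0.04,0.06,-0.24,0.12,0,0]]])

```text
time_s: 8.7
position: [0.5544, 0.0031, 0.0574]
tool_rot: [[-0.002, -0.568, -0.823], [0.002, -0.823, 0.568], [-1.0, -0.0, 0.003]]
ft_force: [2.4, 2.2, 6.7]
grip_width: 0.0112
```

Request:
arm_command(plan=[[[0,0,-0.04,0,0,0],[0,0,-0.08,0,0,0],[0,0,-0.12,0,0,0],[0,0,-0.12,0,0,0]]])

```text
time_s: 9.1
position: [0.5567, 0.0015, 0.0574]
tool_rot: [[-0.003, -0.567, -0.823], [0.002, -0.823, 0.567], [-1.0, -0.0, 0.003]]
ft_force: [0.8, 2.8, 8.3]
grip_width: 0.0108
```

Request:
arm_command(plan=[[[0,0,-0.04,0,0,0],[0,0,-0.08,0,0,0],[0,0,-0.08,0,0,0]]])

```text
time_s: 9.4
position: [0.5571, 0.0013, 0.0574]
tool_rot: [[-0.006, -0.567, -0.824], [0.003, -0.824, 0.567], [-1.0, 0.001, 0.007]]
ft_force: [-5.0, 6.6, 12.7]
grip_width: 0.011
```

Request:
arm_command(plan=[[[0,0,-0.04,0,0,0],[0,0,-0.08,0,0,0],[0,0,-0.08,0,0,0]]])

```text
time_s: 9.7
position: [0.5575, 0.001, 0.0574]
tool_rot: [[-0.009, -0.567, -0.824], [0.005, -0.824, 0.567], [-1.0, 0.001, 0.01]]
ft_force: [-9.5, 11.1, 16.6]
grip_width: 0.0112
```

```bash
python3 - <<'E'
from h import *
a=grab('top','top5');b=grab('scene','sc5')
A=cv2.resize(a['img'][130:250,240:370],None,fx=3,fy=3,interpolation=cv2.INTER_CUBIC)
B=cv2.resize(b['img'][245:375,180:340],None,fx=2.5,fy=2.77,interpolation=cv2.INTER_CUBIC)[:360]
cv2.imwrite('pics/c5.png',np.hstack([A,B])[:,:,::-1])
E
```

```text
(no output)
```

View pics/c5.png

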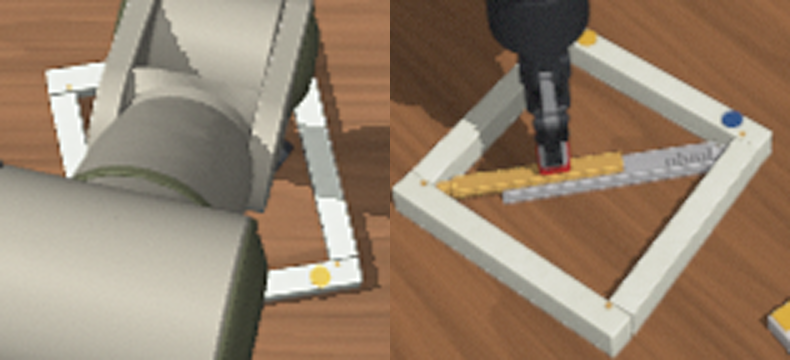

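The crop shows the rule lying flat, with its foot in the blue corner and its tip in the opposite one. Reading 1 is about 32.5 mm. Now I'll push the tongue back in and lift.

Request:
arm_command(plan=[[[-0.04,0,0.15,0,0,0],[-0.06,0,0.35,0,0,0],[-0.06,0,0.55,0,0,0],[-0.06,0,0.75,0,0,0],[-0.06,0,0.95,0,0,0],[-0.06,0,1.15,0,0,0],[-0.06,0,1.3,0,0,0],[-0.06,0,1.38,0,0,0],[-0.06,0,1.38,0,0,0]]])

```text
time_s: 10.7
position: [0.5309, 0.0186, 0.0585]
tool_rot: [[-0.005, -0.567, -0.823], [0.001, -0.824, 0.567], [-1.0, 0.001, 0.005]]
ft_force: [1.2, -0.0, -5.3]
grip_width: 0.0113
```

Request:
arm_command(plan=[[[-0.3,0,-0.1,0,0,0],[-0.8,0,-0.2,0,0,0],[-1.5,0,-0.2,0,0,0],[-2.4,0,-0.2,0,0,0],[-3.0,0,-0.2,0,0,0],[-3.0,0,-0.2,0,0,0]]])

```text
time_s: 11.3
position: [0.5361, 0.0154, 0.1355]
tool_rot: [[-0.001, -0.567, -0.823], [0.001, -0.823, 0.567], [-1.0, 0.0, 0.002]]
ft_force: [0.4, -0.6, -4.0]
grip_width: 0.0106
```

Request:
arm_command(plan=[[[0,0,0,-0.6,0,0],[0,0,0,-1.5,0,0],[0,0,0,-2.5,0,0],[0,0,0,-3.5,0,0],[0,0,0,-4.5,0,0],[0,0,0,-5.5,0,0],[0,0,0,-6.4,0,0],[0,0,0,-7.1,0,0],[0,0,0,-7.5,0,0],[0,0,0,-7.5,0,0]]])

```text
time_s: 12.3
position: [0.5349, 0.0156, 0.1325]
tool_rot: [[-0.007, 0.181, -0.983], [0.002, -0.983, -0.181], [-1.0, -0.003, 0.006]]
ft_force: [-0.2, -0.1, -3.8]
grip_width: 0.0111
```

Request:
arm_command(plan=[[[0,0,0,-0.6,0,0],[0,0,0,-1.5,0,0],[0,0,0,-2.5,0,0],[0,0,0,-3.5,0,0],[0,0,0,-4.5,0,0],[0,0,0,-5.5,0,0],[0,0,0,-6.4,0,0],[0,0,0,-7.1,0,0],[0,0,0,-7.5,0,0],[0,0,0,-7.5,0,0]]])

```text
time_s: 13.3
position: [0.5351, 0.0156, 0.1328]
tool_rot: [[-0.006, 0.823, -0.568], [0.002, -0.568, -0.823], [-1.0, -0.006, 0.002]]
ft_force: [-0.1, 0.1, -3.7]
grip_width: 0.0111
```

```bash
python3 - <<'E'
from h import *
d=grab('wrist','w6');s=sensors.observe();print(s['time_s'],s['position'],s['ft_force'],s['wrist_torque'],s['q'])
go([.534,.0138,.0585],55.6)
E
```

```text
13.35 [0.53516141 0.01560815 0.13291205] [ 0.76745789 -0.22970124 -3.16809252] [0.06584273 0.02160268 0.02974505] [-1.10245949e+01  2.75739967e+01  8.72552412e+01  4.31064792e-02
  6.55260889e+01  2.36438599e+01]
row [2.977, 0.021, 0.08, -0.048, 0.018, 0.057] rows>=1.5
```

View pics/w6.png

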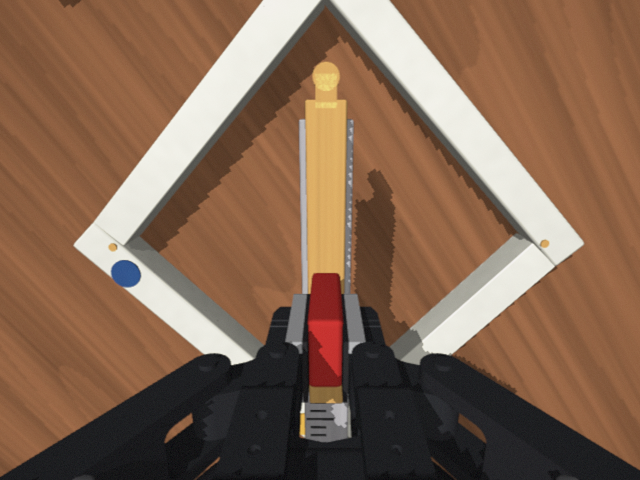

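The far-left corner at (326,4) is exactly on the rule's line, so I'll lower it.

Request:
arm_command(plan=[[[0.5,0.02,0.06,-0.05,0,0.05],[1.2,0.02,0.06,-0.05,0,0.05],[1.9,0.02,0.06,-0.05,0,0.05],[2.4,0.02,0.06,-0.05,0,0.05],[2.7,0.02,0.06,-0.05,0,0.05],[2.9,0.02,0.06,-0.05,0,0.05],[3.0,0.02,0.06,-0.05,0,0.05],[3.0,0.02,0.06,-0.05,0,0.05]]])

```text
time_s: 14.15
position: [0.5347, 0.0142, 0.0584]
tool_rot: [[-0.0, 0.826, -0.563], [-0.001, -0.563, -0.826], [-1.0, 0.0, 0.001]]
ft_force: [0.1, -0.5, -5.6]
grip_width: 0.0107
```

Request:
arm_command(plan=[[[0.02,0,0.1,0,0,0],[0.02,0,0.2,0,0,0],[0.02,0,0.28,0,0,0],[0.02,0,0.28,0,0,0]]])

```text
time_s: 14.55
position: [0.5305, 0.0082, 0.058]
tool_rot: [[-0.0, 0.826, -0.563], [-0.001, -0.563, -0.826], [-1.0, 0.0, 0.001]]
ft_force: [-0.7, -0.4, -4.1]
grip_width: 0.0109
```

Request:
arm_command(plan=[[[0.02,0,0.05,0,0,0],[0.02,0,0.1,0,0,0],[0.02,0,0.14,0,0,0],[0.02,0,0.14,0,0,0]]])

```text
time_s: 14.95
position: [0.5288, 0.0055, 0.0575]
tool_rot: [[-0.0, 0.826, -0.563], [-0.001, -0.563, -0.826], [-1.0, 0.001, 0.001]]
ft_force: [-0.4, 0.2, -1.3]
grip_width: 0.0111
```

Request:
arm_command(plan=[[[0,0,0.04,0,0,0],[0,0,0.08,0,0,0],[0,0,0.08,0,0,0]]])

```text
time_s: 15.25
position: [0.5284, 0.0044, 0.0576]
tool_rot: [[0.002, 0.826, -0.563], [-0.0, -0.563, -0.826], [-1.0, 0.002, -0.001]]
ft_force: [4.0, 5.9, -2.0]
grip_width: 0.0109
```

Foot contact is centred and at the expected spot. Now I'll draw the tongue out; I expect about 47 mm.

Request:
arm_command(plan=[[[0.02,0,0.03,0,0,0],[0.03,0,-0.15,0,0,0],[0.03,0,-0.35,0,0,0],[0.03,0,-0.55,0,0,0],[0.03,0,-0.75,0,0,0],[0.03,0,-0.95,0,0,0],[0.03,0,-1.15,0,0,0],[0.03,0,-1.35,0,0,0],[0.03,0,-1.5,0,0,0],[0.03,0,-1.5,0,0,0]]])

```text
time_s: 16.25
position: [0.5494, 0.035, 0.0575]
tool_rot: [[0.001, 0.827, -0.563], [-0.002, -0.563, -0.827], [-1.0, 0.002, 0.001]]
ft_force: [0.3, 0.0, 5.8]
grip_width: 0.011
```

```bash
python3 - <<'E'
from h import *
d=grab('wrist','w7');s=sensors.observe();print(s['time_s'],s['position'],s['ft_force'],s['wrist_torque'],s['q'])
p=np.array(s['position'][:2]);print(np.hypot(*(p-[.5284,.0044])))
cv2.imwrite('pics/w7c.png',d['img'][:300,130:530,::-1])
E
```

```text
16.3 [0.5492946  0.0349286  0.05746765] [-0.07089408  0.80949242  6.5731166 ] [ 0.31771392  0.01884219 -0.07610296] [-8.65301134 34.60129549 89.56525981 -0.09766253 55.74024153 25.66292695]
0.03699432098346227
```

View pics/w7c.png

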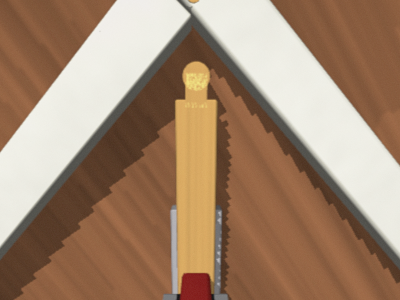

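The tip is at (196,75) in the crop and the corner at about (191,16), so it is 2 mm left with about 10 mm to go. I'll trim slightly and advance.

Request:
arm_command(plan=[[[0,-0.02,-0.1,-0.04,0,0],[0,-0.04,-0.18,-0.08,0,0],[0,-0.04,-0.26,-0.08,0,0],[0,-0.04,-0.32,-0.08,0,0],[0,-0.04,-0.32,-0.08,0,0]]])

```text
time_s: 16.8
position: [0.5535, 0.0419, 0.0575]
tool_rot: [[0.003, 0.831, -0.556], [-0.002, -0.556, -0.831], [-1.0, 0.003, 0.0]]
ft_force: [2.6, -0.0, 5.6]
grip_width: 0.0112
```

Request:
arm_command(plan=[[[0,0,-0.04,0,0,0],[0,0,-0.08,0,0,0],[0,0,-0.08,0,0,0]]])

```text
time_s: 17.1
position: [0.5546, 0.0434, 0.0575]
tool_rot: [[0.003, 0.831, -0.556], [-0.002, -0.556, -0.831], [-1.0, 0.003, 0.0]]
ft_force: [2.1, -1.1, 6.4]
grip_width: 0.011
```

Request:
arm_command(plan=[[[0,0,-0.04,0,0,0],[0,0,-0.06,0,0,0],[0,0,-0.06,0,0,0]]])

```text
time_s: 17.4
position: [0.5553, 0.0446, 0.0575]
tool_rot: [[0.002, 0.831, -0.557], [-0.002, -0.557, -0.831], [-1.0, 0.003, 0.0]]
ft_force: [1.9, -0.9, 6.4]
grip_width: 0.011
```

Request:
arm_command(plan=[[[0,0,-0.04,0,0,0],[0,0,-0.08,0,0,0],[0,0,-0.08,0,0,0]]])

```text
time_s: 17.7
position: [0.5556, 0.0454, 0.0574]
tool_rot: [[0.0, 0.831, -0.556], [-0.004, -0.556, -0.831], [-1.0, 0.002, 0.003]]
ft_force: [-3.1, -7.4, 8.5]
grip_width: 0.0112
```

Request:
arm_command(plan=[[[0,0,-0.03,0,0,0],[0,0,-0.03,0,0,0],[0,0,-0.03,0,0,0],[0,0,-0.03,0,0,0]]])

```text
time_s: 18.1
position: [0.5557, 0.0455, 0.0574]
tool_rot: [[-0.001, 0.831, -0.556], [-0.005, -0.556, -0.831], [-1.0, 0.002, 0.004]]
ft_force: [-4.4, -10.6, 10.1]
grip_width: 0.0112
```

```bash
python3 - <<'E'
from h import *
b=grab('scene','sc8');s=sensors.observe();print(s['position'],s['ft_force'])
B=cv2.resize(b['img'][235:375,170:345],None,fx=4,fy=4,interpolation=cv2.INTER_CUBIC)
cv2.imwrite('pics/c8.png',B[:,:,::-1])
E
```

```text
[0.55566956 0.04545948 0.0573938 ] [ -5.14530173 -11.66974839  10.6596858 ]
```

View pics/c8.png

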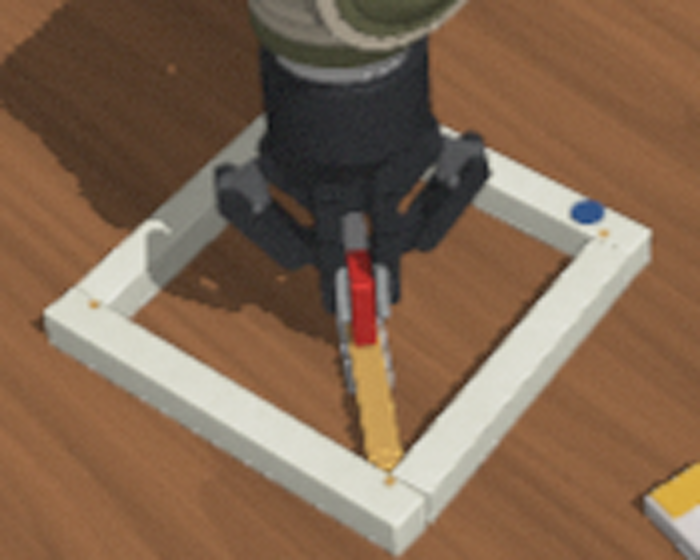

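The tip is home in the far-left corner. Reading 2 is about 49 mm against about 32.5 mm, so the yellow diagonal is longer and the tally goes to the yellow end. The images agree (shift of about +10 mm). Next I'll relax the push, release and rise.

Request:
arm_command(plan=[[[-0.04,0,0.06,0,0,0],[-0.07,0,0.09,0,0,0],[-0.07,0,0.09,0,0,0]]])

```text
time_s: 18.45
position: [0.5547, 0.0451, 0.0581]
tool_rot: [[-0.0, 0.831, -0.556], [-0.002, -0.556, -0.831], [-1.0, 0.001, 0.002]]
ft_force: [2.2, -4.0, -3.5]
grip_width: 0.0109
```

Request:
arm_command(plan=[[[0,0,0,0,0,0],[0,0,0,0,0,0],[0,0,0,0,0,0],[0,0,0,0,0,0]]], jaw=0.4)

```text
time_s: 18.85
position: [0.5545, 0.0456, 0.0583]
tool_rot: [[-0.001, 0.831, -0.556], [-0.001, -0.556, -0.831], [-1.0, -0.0, 0.001]]
ft_force: [-0.5, -0.7, 0.9]
grip_width: 0.0511
```

Request:
arm_command(plan=[[[-0.3,0,0,0,0,0],[-1,0,0,0,0,0],[-2.2,0,0,0,0,0],[-3.6,0,0,0,0,0],[-5,0,0,0,0,0],[-6,0,0,0,0,0],[-6,0,0,0,0,0]]])

```text
time_s: 19.55
position: [0.5557, 0.0456, 0.2124]
tool_rot: [[0.007, 0.831, -0.556], [-0.002, -0.556, -0.831], [-1.0, 0.007, -0.002]]
ft_force: [-0.3, -0.3, 0.2]
grip_width: 0.0511
```

```bash
python3 - <<'E'
from h import *
s=sensors.observe();print(s['time_s'],s['position'],s['grip_width'])
d=load('top0');
b=onz(d,159.6,189.1,.014);y=onz(d,224.8,197.6,.014);v=(b-y)[:2];u=v/np.hypot(*v);print('track',b,y,np.hypot(*v),u,np.degrees(np.arctan2(u[1],u[0])))
h=cv2.cvtColor(d['img'],cv2.COLOR_RGB2HSV)
m=cv2.inRange(h,(0,0,0),(180,255,60));o=m*0;o[178:202,175:208]=m[178:202,175:208]
n,l,st,c=cv2.connectedComponentsWithStats(cv2.morphologyEx(o,cv2.MORPH_OPEN,np.ones((5,5))));print(st[1:],c[1:])
for cc in c[1:]: print(onz(d,*cc,.04))
ds=load('sc8');g=lambda z,uv:onz(ds,*uv,z)
print('scene grip top(378,378):',onz(ds,379,378,.054))
W=grab('wrist','w9')
E
```

```text
19.55 [0.5557444  0.04561579 0.21244761] 0.05111539550101587
track [0.53494633 0.39034678 0.014     ] [0.51307905 0.22361236 0.014     ] 0.1681622503746076 [0.13003681 0.99150917] 82.52828047066545
[[182 185  10  13 109]] [[186.71559633 190.8440367 ]]
[0.52375163 0.31490153 0.04      ]
scene grip top(378,378): [0.52883037 0.3192717  0.054     ]
```

```bash
python3 - <<'E'
from h import *
go([.526,.316,.20],-7.5)
E
```

```text
row [0.383, -6.979, -8.343, 10.619, -0.02, -0.029] rows>=7.4
```

Request:
arm_command(plan=[[[0,-0.7,-0.83,1.06,0,0],[0.1,-1.7,-2.0,2.4,0,0],[0.1,-2.6,-3.1,3.8,0,0],[0.2,-3.5,-4.2,5.2,0,0],[0.2,-4.4,-5.3,6.6,0,0],[0.3,-5.3,-6.4,8.0,0,0],[0.38,-6.2,-7.4,9.4,0,0],[0.38,-6.98,-8.34,10.6,0,0],[0.38,-6.98,-8.34,10.6,0,0],[0.38,-6.98,-8.34,10.6,0,0]]], jaw=0.2)

```text
time_s: 20.6
position: [0.5251, 0.3159, 0.1974]
tool_rot: [[-0.002, -0.126, -0.992], [-0.002, -0.992, 0.126], [-1.0, 0.003, 0.002]]
ft_force: [1.0, -0.7, -0.0]
grip_width: 0.0683
```

```bash
python3 - <<'E'
from h import *
W=grab('wrist','w10');s=sensors.observe();print(s['time_s'],s['position'],s['grip_width'])
h=cv2.cvtColor(W['img'],cv2.COLOR_RGB2HSV)
for n,lo,hi in(('blue',(105,120,60),(130,255,255)),('yel',(18,110,130),(32,255,255)),('blk',(0,0,0),(180,255,70))):
    m=cv2.morphologyEx(cv2.inRange(h,lo,hi),cv2.MORPH_OPEN,np.ones((9,9)));N,l,st,c=cv2.connectedComponentsWithStats(m)
    for a,b in zip(st[1:],c[1:]):
        if a[4]>300: print(n,a,b.round(1),onz(W,*b,.014).round(4),onz(W,*b,.054).round(4))
print('pred grip top',proj(W,(.526,.316,.054)),'tcp',s['tool_rot'])
cv2.imwrite('pics/w10v.png',W['img'][:,:,::-1])
E
```

```text
20.65 [0.52543288 0.31527434 0.19763302] 0.06848339255545646
blue [215 194  23  43 926] [225.9 215. ] [0.5343 0.3939 0.014 ] [0.5432 0.3824 0.054 ]
blue [    0   251   108   189 13456] [ 41.8 332.7] [0.4526 0.5704 0.014 ] [0.4724 0.5355 0.054 ]
blue [251 353  14  25 348] [257.5 365. ] [0.3975 0.3937 0.014 ] [0.4246 0.3823 0.054 ]
yel [ 591   66   49   46 1304] [617.3  86.2] [0.5912 0.1017 0.014 ] [0.5925 0.1292 0.054 ]
yel [431 195  25  45 998] [442.7 216.7] [0.5117 0.2273 0.014 ] [0.5236 0.238  0.054 ]
yel [392 358  15  26 360] [398.9 370.2] [0.3764 0.2709 0.014 ] [0.4063 0.2759 0.054 ]
blk [   0    0   45   31 1026] [17.2 13. ] [0.6887 0.5042 0.014 ] [0.677  0.4781 0.054 ]
blk [ 306  201   67   47 1606] [328.  222.4] [0.5184 0.3161 0.014 ] [0.5294 0.3151 0.054 ]
blk [    0   263   640   217 59506] [292.8 413.9] [0.3417 0.3708 0.014 ] [0.3763 0.3625 0.054 ]
blk [372 362  20  39 698] [381.3 381.2] [0.3669 0.2873 0.014 ] [0.398  0.2901 0.054 ]
pred grip top (np.float64(327.27331737318383), np.float64(227.35497267646787)) tcp [[-0.00210304 -0.12706556 -0.99189209]
 [-0.00217739 -0.99189135  0.12707008]
 [-0.99999542  0.00242697  0.00180932]]
```

View pics/w10v.png

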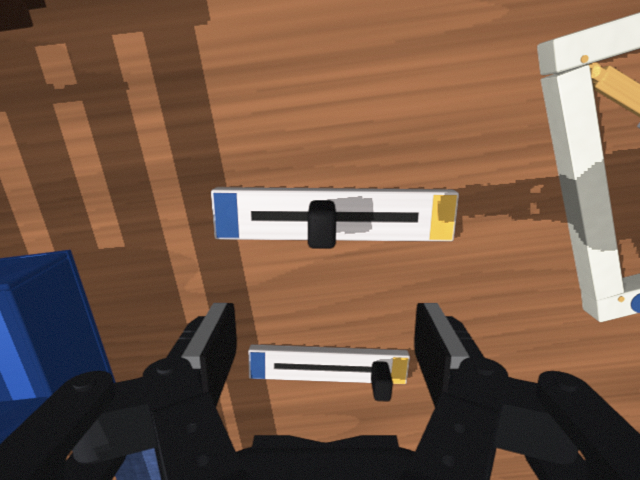

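The block is at (321,225) on the large track, with the blue end left and the yellow end right. At the right edge the rule's tip still sits in the far-left corner. Now I'll descend and grip.

Request:
arm_command(plan=[[[1,-0.14,0.07,0,0,0],[2.5,-0.14,0.07,0,0,0],[4,-0.14,0.07,0,0,0],[5.2,-0.14,0.07,0,0,0],[5.8,-0.14,0.07,0,0,0],[5.8,-0.14,0.07,0,0,0]]])

```text
time_s: 21.25
position: [0.5235, 0.3177, 0.0512]
tool_rot: [[-0.005, -0.129, -0.992], [-0.003, -0.992, 0.129], [-1.0, 0.004, 0.005]]
ft_force: [0.3, -1.0, 0.2]
grip_width: 0.0685
```

Request:
arm_command(plan=[[[0,0,0,0,0,0],[0,0,0,0,0,0],[0,0,0,0,0,0],[0,0,0,0,0,0],[0,0,0,0,0,0]]], jaw=1, newtons=25)

```text
time_s: 21.75
position: [0.5247, 0.3195, 0.0546]
tool_rot: [[0.001, -0.129, -0.992], [-0.001, -0.992, 0.129], [-1.0, 0.001, -0.001]]
ft_force: [-2.0, -1.4, 5.9]
grip_width: 0.0197
```

Request:
arm_command(plan=[[[-0.08,0.3,0,0,0,0],[-0.08,0.7,0,0,0,0],[-0.08,1.1,0,0,0,0],[-0.08,1.5,0,0,0,0],[-0.08,1.9,0,0,0,0],[-0.08,2.3,0,0,0,0],[-0.08,2.55,0,0,0,0],[-0.08,2.65,0,0,0,0],[-0.08,2.65,0,0,0,0]]])

```text
time_s: 22.65
position: [0.5155, 0.2526, 0.0548]
tool_rot: [[-0.002, -0.129, -0.992], [-0.002, -0.992, 0.129], [-1.0, 0.003, 0.001]]
ft_force: [5.8, -2.0, -14.9]
grip_width: 0.0194
```

Request:
arm_command(plan=[[[0,0.06,0,0,0,0],[0,0.12,0,0,0,0],[0,0.18,0,0,0,0],[0,0.18,0,0,0,0]]])

```text
time_s: 23.05
position: [0.515, 0.249, 0.0548]
tool_rot: [[-0.001, -0.129, -0.992], [-0.001, -0.992, 0.129], [-1.0, 0.001, 0.001]]
ft_force: [5.2, 1.3, -15.1]
grip_width: 0.0196
```

Request:
arm_command(plan=[[[0.04,0.05,0,0,0,0],[0.04,0.1,0,0,0,0],[0.04,0.16,0,0,0,0],[0.04,0.16,0,0,0,0]]])

```text
time_s: 23.45
position: [0.5149, 0.2483, 0.0548]
tool_rot: [[0.002, -0.129, -0.992], [0.005, -0.992, 0.129], [-1.0, -0.006, -0.001]]
ft_force: [4.4, 22.0, -12.1]
grip_width: 0.02
```

The end stop was felt: 22 N with motion stopped after 71 mm of travel. I'll relax, release, rise and check.

Request:
arm_command(plan=[[[0.03,-0.12,0,0,0,0],[0.03,-0.14,0,0,0,0]]])

```text
time_s: 23.65
position: [0.515, 0.249, 0.0547]
tool_rot: [[0.0, -0.128, -0.992], [-0.001, -0.992, 0.128], [-1.0, 0.001, -0.0]]
ft_force: [-0.8, 1.8, 2.5]
grip_width: 0.0194
```

Request:
arm_command(plan=[[[0,0,0,0,0,0],[0,0,0,0,0,0],[0,0,0,0,0,0],[0,0,0,0,0,0]]], jaw=0.3)

```text
time_s: 24.05
position: [0.515, 0.2485, 0.0538]
tool_rot: [[-0.001, -0.129, -0.992], [-0.001, -0.992, 0.129], [-1.0, 0.002, 0.001]]
ft_force: [-0.6, -0.0, -1.0]
grip_width: 0.0599
```

Request:
arm_command(plan=[[[-0.5,0,0,0,0,0],[-1.5,0,0,0,0,0],[-3,0,0,0,0,0],[-4.8,0,0,0,0,0],[-6.4,0,0,0,0,0],[-7.5,0,0,0,0,0],[-7.5,0,0,0,0,0],[-7.5,0,0,0,0,0]]])

```text
time_s: 24.85
position: [0.515, 0.2489, 0.242]
tool_rot: [[0.0, -0.129, -0.992], [-0.001, -0.992, 0.129], [-1.0, 0.001, -0.001]]
ft_force: [-0.2, 0.4, -1.2]
grip_width: 0.0598
```

```bash
python3 - <<'E'
from h import *
a=grab('wrist','w11');b=grab('scene','sc11');s=sensors.observe();print(s['time_s'],s['position'],s['ft_force'],s['grip_width'])
A=cv2.resize(a['img'],(400,300));B=cv2.resize(b['img'][235:440,170:430],(400,300),interpolation=cv2.INTER_CUBIC)
cv2.imwrite('pics/c11.png',np.hstack([A,B])[:,:,::-1])
E
```

```text
24.95 [0.51470959 0.24884368 0.24043218] [ 0.33389597 -0.14404923  0.39385659] 0.05961244315222611
```

```bash
python3 - <<'E'
from h import *
def yel(d): return cv2.inRange(cv2.cvtColor(d['img'],cv2.COLOR_RGB2HSV),(15,90,90),(32,255,255))
def near(d,p,r=12):
    u,v=proj(d,p);u=int(round(u));v=int(round(v));return u,v,int((yel(d)[max(v-r,0):v+r,max(u-r,0):u+r]>0).sum())
n=load('sc11');o=load('sc8')
# change since seated (before release) along the tongue / tab, scene view
tip=(.6056,.1202,.0175);u,v=map(int,proj(n,tip));print('tip px',u,v)
for d,k in((o,'seated'),(n,'now')):
    h=cv2.cvtColor(d['img'],cv2.COLOR_RGB2HSV);m=yel(d)[v-25:v+8,u-15:u+12];ys,xs=np.nonzero(m);print(k,'tip lowest row',ys.max()+v-25,'n',len(ys))
    r=cv2.inRange(h,(0,170,80),(8,255,255))[235:375,170:345];ys,xs=np.nonzero(r);print(k,'tab',len(xs),xs.mean()+170,ys.max()+235)
# black tally block in wrist view
w=load('w11');h=cv2.cvtColor(w['img'],cv2.COLOR_RGB2HSV)
for nme,lo,hi in(('yel',(18,110,130),(32,255,255)),('blk',(0,0,0),(180,255,70))):
    N,l,st,c=cv2.connectedComponentsWithStats(cv2.morphologyEx(cv2.inRange(h,lo,hi),cv2.MORPH_OPEN,np.ones((9,9))))
    for a,b in zip(st[1:],c[1:]):
        if 150<a[4]<5000: print(nme,a,onz(w,*b,.014 if nme=='yel' else .034).round(4))
# rule foot (grey/steel) in top & scene: expected foot
f=np.array([.5284,.0044])-.11*np.array([.56,.829]);print('foot exp',f,proj(n,(*f,.01)))
t=grab('top','top11');print('top foot px',proj(t,(*f,.01)),'tip px',proj(t,tip),'tab',proj(t,(.5556,.0454,.06)))
for p in((*f,.01),tip,(.5556,.0454,.06)):
    a,b=map(int,np.round(proj(t,p)));print(t['img'][b-1:b+2,a-1:a+2].reshape(-1,3).mean(0).round())
E
```

```text
tip px 267 351
seated tip lowest row 355 n 245
seated tab 131 260.21374045801525 321
now tip lowest row 355 n 242
now tab 131 259.7022900763359 320
yel [ 470   71   83   54 1839] [0.5822 0.0883 0.014 ]
yel [586 143  28  13 316] [0.5311 0.0148 0.014 ]
yel [342 184  21  39 770] [0.5115 0.2274 0.014 ]
yel [318 331  13  24 301] [0.3756 0.2704 0.014 ]
blk [313 190  24  40 919] [0.5135 0.2514 0.034 ]
blk [297 335  16  32 467] [0.3815 0.2876 0.034 ]
foot exp [ 0.4668  -0.08679] (np.float64(252.03338073886107), np.float64(265.75522691969024))
top foot px (np.float64(347.09400071902667), np.float64(216.0422497481062)) tip px (np.float64(266.0668505252352), np.float64(162.1928560296521)) tab (np.float64(294.3411987507711), np.float64(176.52539917021505))
[126. 129. 132.]
[176. 154. 112.]
[200.  62.  59.]
```

```bash
python3 - <<'E'
from h import *
t=load('top11');f=np.array([.4668,-.0868]);u=np.array([.56,.829])
for s in range(-16,25,2):
    p=f+u*s/1000;a,b=proj(t,(*p,.01));print(s,cv2.getRectSubPix(t['img'],(1,1),(a,b))[0,0],end=' ')
E
```

```text
-16 [158 162 154] -14 [157 160 151] -12 [155 155 143] -10 [159 160 150] -8 [162 167 162] -6 [161 167 161] -4 [146 150 147] -2 [133 134 138] 0 [130 131 137] 2 [129 131 136] 4 [130 132 137] 6 [130 132 137] 8 [130 132 136] 10 [127 129 133] 12 [117 119 122] 14 [103 104 107] 16 [107 107 112] 18 [107 108 112] 20 [110 111 115] 22 [110 112 116] 24 [92 95 98]
```

The steel runs right up to the rail with no wood visible between, so the foot is seated. I'm handing in.

```bash
python3 -c "
from h import *
print(workorder.close_job())"
```

```text
the job is handed in; nothing more can be done
None
```

I checked both diagonals, left the rule on the yellow one, pushed the tally to the yellow end, and handed the job in at about 25 s of the 72 s allowed. No verdict is reported.

- **Readings:** The blue diagonal read about 32.5 mm and the yellow about 49 mm, so the yellow diagonal is longer. That puts the rail shift at roughly +12 mm. The camera estimates ranged from +9 to +16 mm, with the same sign.
- **Pressing force:** The wrist force reached about 17 N when the foot was pushed into the blue corner. Pressing the tip home took about 14 N on the blue diagonal and 12 N on the yellow.
- **Rule at the end:** After release, the pixel checks showed the tip and tab within 1 px of where they were seated. The foot's steel ran up to the yellow corner's rail with no visible gap.
- **Tally:** I pushed the slide of the larger white track about 71 mm toward yellow, until it stopped at about 22 N. The last image shows its block beside the yellow end.
- **Not viewed:** The viewer refused the last picture (a 13th, over the limit of 12), so the final state was checked by numbers from the images only. I never went near the bystanders, but I did not re-measure them.

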